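# Push down the milling fixture's stops in order

## Robot

A 7-joint arm with a two-finger parallel gripper is mounted at the origin on the work surface. World frame = base frame: x ahead of the robot, y to its left, z up, the work surface at z = 0. Lengths are in m, angles in rad, forces in N, time in s.
With the tool pointing down it reaches from about 0.425 to 0.825 m from the base axis. Payload 3.6 kg.
Tool frame: the origin (TCP) lies between the finger pads; the fingertips stand 17 mm ahead of it and the grasp point (between the pads) lies 2 mm behind it; z points along the fingers, y is the line along which they close (so a half turn about z gives the same grasp; the last joint's range is limited). The gripper opens to 93 mm and grips with 3 to 60 N. Pads are 15 mm wide; open, the fingers measure 128 mm over their backs; the gripper's body (75 mm by 188 mm) begins 65 mm behind the grasp point.
Start: joints at [1.313, 0.615, -0.013, 1.423, 0.008, 1.103, -0.04], TCP at [0.149, -0.633, 0.236] pointing down, gripper open.
Joint ranges: [-3.12, 3.12], [-0.3, 2.06], [-1.34, 1.32], [0.26, 2.42], [-1.36, 4.5], [0.01, 1.98], [-2.84, 2.84]. Speed limits (rad/s): [2.79, 2.79, 3.14, 3.14, 3.14, 3.14, 3.14].

## Interface

Orientations are given as a unit quaternion [x, y, z, w].
In Python, from station import manip, optics, sign_off gives the robot as it stands.
- The arm moves only by the tool apply_moves, never from a script. Its argument "targets" is a list that holds one entry, the list of rows, each a list of 5 numbers: the shift along the world's x, y, z normalised to -1 to 1, where 1 is 0.12 m, then the turn about the world's z normalised to -1 to 1, where 1 is pi/2 rad, then the closure, from 0 (fully open) to 1 (shut). A call has 1 to 12 rows; each row is the pose to reach, as a shift and turn from the pose commanded when the call began; what a row does not reach only later rows make up. A row lasts 1/10 s, in which the tool goes at most 50 mm and 8.59 degrees, less where a joint would pass 70% of its speed; a pose out of reach is approached as far as the arm can. A call with a number of a shift or a turn outside -1 to 1 is refused whole. A call with a gripper value outside its range is refused whole. The fingers move at their own pace and stop on an object; the grip force is fixed at half the most. Time passes only in rows, so rows that repeat a pose let the fingers close. It gives the time, the measured TCP pose, the force, the opening and the grip force at its end, in the units of the state.
- manip.get_obs(): the state, without advancing time (a new reading comes with each control period).
- optics.grab_frame(name): name is "side" or "top"; returns (picture, depth): 480x640x3 uint8, red, green, blue; 480x640 float32, m along the optical axis (not along the pixel's ray), 0 where there is no reading.
- optics.camera_info(name): a dict with "camera_matrix" (3x3 intrinsics, pixels), "R" (3x3) and "t" (3): a world point X has camera coordinates R X + t. Camera axes: x right, y down, z forward; pixel columns grow to the right and rows downward; lengths in m; the calibration is good to about 2 mm. A picture is of the moment at which its call begins. camera_info takes no time and is no camera call.
- sign_off(): hands the job in; it is judged then, once.
The state is a dict: "time": time; "joint_pos": joint angles; "qvel": joint speeds; "effort": joint torques, N m; "tool_pos": TCP position; "tcp_rot": TCP orientation; "force": force on the tool from outside, world axes, zero at the start; "ft_torque": the same for the moment, N m; "opening": finger opening in m; "gripper_force": force on a finger pad.
Only numpy, scipy, OpenCV 4.12 (cv2) and the standard library are available. Lean on these libraries where they do the work, as an engineer would, in place of code of your own. Each camera call takes 0.05 s, during which the arm holds its last target. There are 200 camera calls.

## Task

Clear the cutter's way over the milling fixture: with a closed fingertip, lightly press three of its four metal stops straight down, one after another, until each head rests fully down on its block: first the large round-headed stop, then the square-headed one, then the small slim round-headed one. Leave the bar-headed stop standing up, do not pull any stop up, and leave the aluminium blank and everything lying around where they are.

Things in the scene. Friction and masses are not known exactly. Their poses are not given: they have to be found in the camera images.
- plate: Fixture base plate, painted grey, fixed to the bench, 230 x 300 x 15 mm, its x along the 230 mm side. Origin: centre of its underside. The aluminium blank sits in its middle, the four stops near its corners, in any arrangement.
- blank: Aluminium blank, loose, 50 x 90 x 35 mm (x, y, z), in a shallow nest in the middle of the plate; its top is 50 mm above the bench. Origin: centre of its underside. Not to be disturbed.
- round_head (a point): Centre of the top face of the plain bare-metal stop with a flat round head, 44 mm across, the large round one. The head is 9 mm thick, on an 8 mm shank, with a soft rubber ring, 5 mm high and 15 mm across, under the head. Top face about 58 to 62 mm above the bench when up, 46 mm when fully down.
- round_stop (a joint): Travel of that stop in m: 0 to 0.004 at the start (up), 0.016 fully down with the ring under the head resting on the block (pressed further, the head gives on its ring, about 1 mm for each 2 N, up to 6 mm, and comes back); grows downward; negative if pulled up. No spring: it slides with about 3 N of friction and stays where it is left.
- round_block: Dark steel block that carries that stop, fixed on the plate, 52 x 52 x 17 mm, top face 32 mm above the bench. Origin: centre of its underside.
- square_head (a point): Centre of the top face of the plain bare-metal stop with a square head, 34 x 34 mm, sides along the block's x and y. The head is 9 mm thick, on an 8 mm shank, with a soft rubber ring, 5 mm high and 15 mm across, under the head. Top face about 58 to 62 mm above the bench when up, 46 mm when fully down.
- square_stop (a joint): Travel of that stop in m: 0 to 0.004 at the start (up), 0.016 fully down with the ring under the head resting on the block (pressed further, the head gives on its ring, about 1 mm for each 2 N, up to 6 mm, and comes back); grows downward; negative if pulled up. No spring: it slides with about 3 N of friction and stays where it is left.
- square_block: Dark steel block that carries that stop, fixed on the plate, 52 x 52 x 17 mm, top face 32 mm above the bench. Origin: centre of its underside.
- slim_head (a point): Centre of the top face of the plain bare-metal stop with a small round head, only 18 mm across, the slimmest of the four. The head is 9 mm thick, on an 8 mm shank, with a soft rubber ring, 5 mm high and 15 mm across, under the head. Top face about 58 to 62 mm above the bench when up, 46 mm when fully down.
- slim_stop (a joint): Travel of that stop in m: 0 to 0.004 at the start (up), 0.016 fully down with the ring under the head resting on the block (pressed further, the head gives on its ring, about 1 mm for each 2 N, up to 6 mm, and comes back); grows downward; negative if pulled up. No spring: it slides with about 3 N of friction and stays where it is left.
- slim_block: Dark steel block that carries that stop, fixed on the plate, 52 x 52 x 17 mm, top face 32 mm above the bench. Origin: centre of its underside.
- bar_head (a point): Centre of the top face of the plain bare-metal stop with a narrow bar head, 50 mm long along the block's y and 14 mm wide, like a T; it stays up. The head is 9 mm thick, on an 8 mm shank, with a soft rubber ring, 5 mm high and 15 mm across, under the head. Top face about 58 to 62 mm above the bench when up, 46 mm when fully down.
- bar_stop (a joint): Travel of that stop in m: 0 to 0.004 at the start (up), 0.016 fully down with the ring under the head resting on the block (pressed further, the head gives on its ring, about 1 mm for each 2 N, up to 6 mm, and comes back); grows downward; negative if pulled up. No spring: it slides with about 3 N of friction and stays where it is left.
- bar_block: Dark steel block that carries that stop, fixed on the plate, 52 x 52 x 17 mm, top face 32 mm above the bench. Origin: centre of its underside.
- washer: Loose steel washer, 28 mm across, 5 mm thick, lying on the plate between two stops. Origin: its underside. Not to be disturbed.
- socket: Loose steel wrench socket, 20 mm across, 22 mm tall, standing on the plate between two stops. Origin: its underside. Not to be disturbed.
- hammer: Hammer about 260 mm long lying beside the plate on the right, about along the plate's x. Not to be disturbed.
- driver: Screwdriver lying beside the plate on the left, about along the plate's x. Not to be disturbed.
- punches: Small red case of punches, 35 x 55 x 28 mm, with punch ends 12 mm above it, left of the plate. Not to be disturbed.
- tin: Open sheet-metal box, 90 x 120 x 40 mm, left of the plate. Not to be disturbed.

How it is judged:
By the outcome, as a careful person would: the job done as asked, in the order asked, and still so for the second after the job is handed in, with the robot touching nothing.
It also fails if it takes over 45 s, if anything falls off the work surface, if the arm or the gripper's body presses on something with over 40 N, if the wrist force passes 120 N, or if a joint passes its speed limit or range.

## Working session

There is one attempt and no reset: what is moved stays moved. The work goes in short steps, Python scripts to look and compute and a tool call to move; the robot and the scene stay as the last step left them, time stands still between calls to the robot, and variables do not carry over. Pictures are saved under pics/ and viewed, at most 10 in all, crops included, and the job is handed in when it is done.

Besides the shell and the picture viewer there is one more tool, called as name(argument=value, ...) on one line, values as JSON. apply_moves: Moves the arm, as the interface text tells. Its arguments: {"type":"object","properties":{"targets":{"type":"array"}},"required":["targets"]}

```bash
mkdir -p pics
python3 - <<'E'
from station import manip, optics
import cv2,numpy as np
o=manip.get_obs();print(o)
for n in("top","side"):
    p,d=optics.grab_frame(n);cv2.imwrite(f"pics/{n}0.png",p[:,:,::-1]);np.save(f"{n}0.npy",d);print(optics.camera_info(n))
E
```

```text
{'time': 0.0, 'joint_pos': array([ 1.31354424,  0.61590516, -0.01260159,  1.42485559,  0.00811386,
        1.10337826, -0.04038782]), 'qvel': array([-0.00021561, -0.00130189,  0.00155169,  0.00042771,  0.00036658,
        0.00012196,  0.00033459]), 'effort': array([-8.45519708e-05, -4.58933687e+01,  2.08798195e-01, -1.65744030e+01,
       -6.11313782e-02,  2.04034225e-02,  2.31149997e-04]), 'tool_pos': array([ 0.14849394, -0.6320654 ,  0.23450462]), 'tcp_rot': array([ 9.93346613e-01,  1.15156192e-01, -1.71174449e-04, -1.23613862e-03]), 'force': array([0.89911251, 0.67023342, 0.47955689]), 'ft_torque': array([-0.06726864, -0.00702771,  0.04541196]), 'gripper_force': 0.0, 'opening': 0.09326513180889869}
{'camera_matrix': array([[612.57637405,   0.        , 322.22400581],
       [  0.        , 612.57637405, 238.68531425],
       [  0.        ,   0.        ,   1.        ]]), 'R': array([[-0.07615182, -0.99708562, -0.00460072],
       [-0.97662203,  0.07551758, -0.20126228],
       [ 0.20102317, -0.01083333, -0.97952658]]), 't': array([0.12726898, 0.57844891, 1.20865987])}
{'camera_matrix': array([[544.23695931,   0.        , 320.65808911],
       [  0.        , 544.23695931, 247.19818042],
       [  0.        ,   0.        ,   1.        ]]), 'R': array([[ 0.99204621, -0.12475528,  0.016746  ],
       [-0.08213617, -0.74239322, -0.66491049],
       [ 0.09538321,  0.65824648, -0.7467353 ]]), 't': array([-0.55295361,  0.15406151,  0.96985828])}
```

View pics/top0.png

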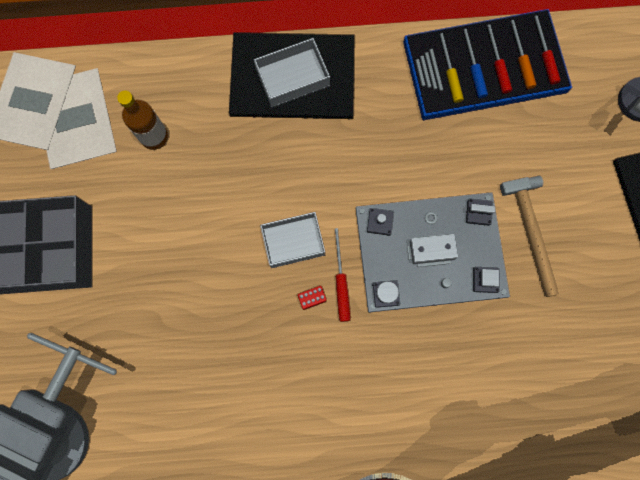

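View pics/side0.png

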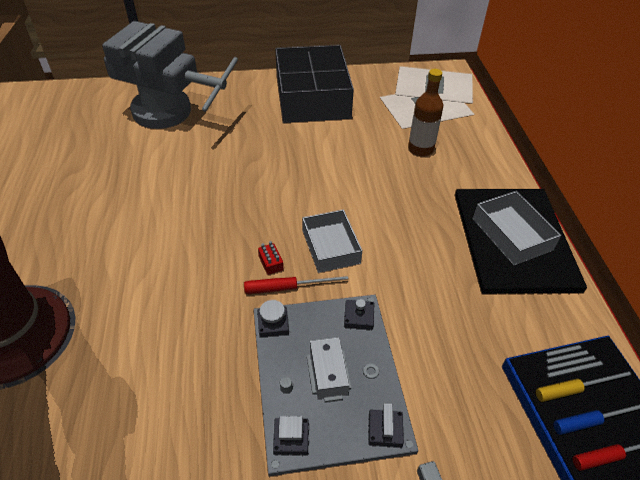

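The top view shows slim at about (381,218), round (387,292), square (489,278) and bar (482,209). The side view agrees. I'll enlarge both for exact centres.

Run:
```python
import cv2
a=cv2.imread("pics/top0.png")[185:320,350:515];cv2.imwrite("pics/topc.png",cv2.resize(a,None,fx=4.4,fy=4.4,interpolation=cv2.INTER_CUBIC))
a=cv2.imread("pics/side0.png")[290:475,240:420];cv2.imwrite("pics/sidec.png",cv2.resize(a,None,fx=3.2,fy=3.2,interpolation=cv2.INTER_CUBIC))
```

```text
(no output)
```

View pics/topc.png

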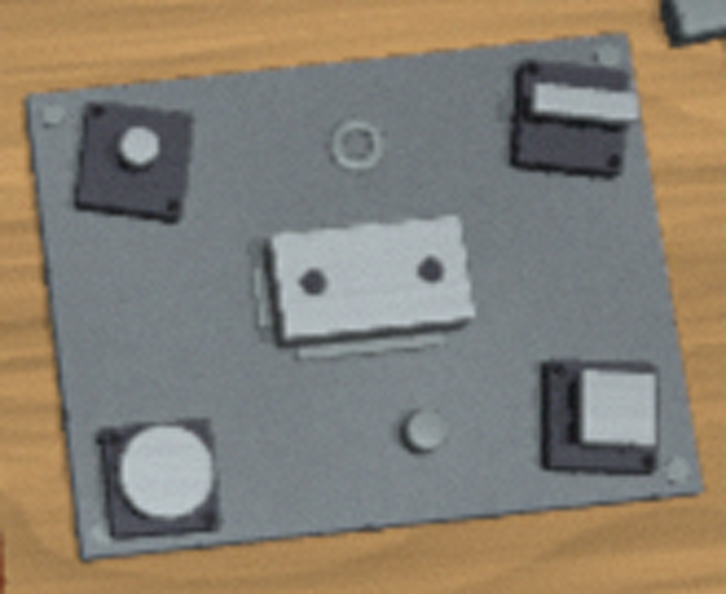

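View pics/sidec.png

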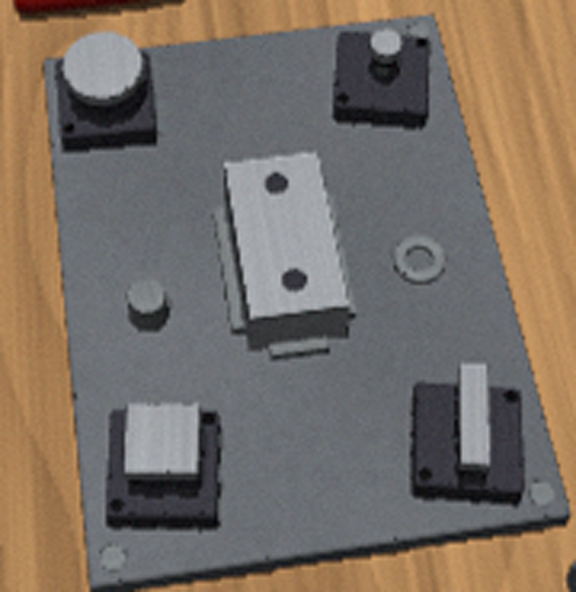

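The crops give these head centres, top crop then side crop: round (167,471) and (102,67), square (620,407) and (162,440), slim (139,147) and (386,43), bar (585,102) and (474,415). Next I'll triangulate and check against the known heights.

Run:
```python
from station import optics
import numpy as np,cv2
T,S=optics.camera_info("top"),optics.camera_info("side")
D={"top":np.load("top0.npy"),"side":np.load("side0.npy")}
P=lambda c:c["camera_matrix"]@np.c_[c["R"],c["t"]]
def dep(n,c,u):
    d=np.median(D[n][int(round(u[1]))-1:int(round(u[1]))+2,int(round(u[0]))-1:int(round(u[0]))+2])
    return c["R"].T@(np.linalg.inv(c["camera_matrix"])@[*u,1]*d-c["t"])
def atz(c,u,z):
    r=c["R"].T@np.linalg.inv(c["camera_matrix"])@[*u,1];o=-c["R"].T@c["t"]
    return o+r*(z-o[2])/r[2]
for n,a,b in[("round",(167,471),(102,67)),("square",(620,407),(162,440)),("slim",(139,147),(386,43)),("bar",(585,102),(474,415)),("socket",(425,429),(149,297)),("bl1",(313,282),(276,183)),("bl2",(431,269),(294,279))]:
    a=(np.array(a)+.5)/4.4-.5+[350,185];b=(np.array(b)+.5)/3.2-.5+[240,290]
    X=cv2.triangulatePoints(P(T),P(S),a,b).ravel();X=X[:3]/X[3]
    print(n,X.round(4),"top dep",dep("top",T,a).round(4),"side dep",dep("side",S,b).round(4),"z=.06",atz(T,a,.06)[:2].round(4),atz(S,b,.06)[:2].round(4))
```

```text
round [ 0.4662 -0.0419  0.0558] top dep [ 0.4665 -0.0413  0.0608] side dep [ 0.4652 -0.0458  0.0609] z=.06 [ 0.4666 -0.0414] [ 0.4652 -0.0451]
square [ 0.4799 -0.2546  0.0562] top dep [ 0.4802 -0.2537  0.0591] side dep [ 0.479  -0.2563  0.0598] z=.06 [ 0.4801 -0.2535] [ 0.479  -0.2564]
slim [ 0.6215 -0.0437  0.0556] top dep [ 0.6207 -0.0432  0.0598] side dep [ 0.6204 -0.047   0.0603] z=.06 [ 0.6206 -0.0432] [ 0.6205 -0.0468]
bar [ 0.627  -0.2582  0.0526] top dep [ 0.6265 -0.2566  0.0583] side dep [ 0.6252 -0.26    0.0566] z=.06 [ 0.6261 -0.2561] [ 0.6245 -0.2615]
socket [ 0.4799 -0.1684  0.031 ] top dep [ 0.4797 -0.1673  0.0358] side dep [ 0.4794 -0.1709  0.0357] z=.06 [ 0.4768 -0.1623] [ 0.4791 -0.1837]
bl1 [ 0.5511 -0.1202  0.0483] top dep [ 0.5513 -0.1198  0.0505] side dep [ 0.5501 -0.121   0.0494] z=.06 [ 0.5497 -0.1181] [ 0.549  -0.1273]
bl2 [ 0.5528 -0.1763  0.049 ] top dep [ 0.5533 -0.176   0.05  ] side dep [ 0.5517 -0.1776  0.0511] z=.06 [ 0.5516 -0.1739] [ 0.5507 -0.1823]
```

The points agree to within about 2 mm (socket and blank heights are right too). Averages are round (0.466,-0.0435), square (0.4795,-0.255) and slim (0.6205,-0.045). I'll approach at the current height, closing the gripper on the way.

apply_moves(targets=[[[0.25,0.25,0,0,1],[0.5,0.5,0,0,1],[0.75,0.75,0,0,1],[1,1,0,0,1],[1,1,0,0,1]]])

```text
time: 0.6
tool_pos: [0.2757, -0.5067, 0.2354]
tcp_rot: [0.993, 0.121, 0.002, -0.002]
force: [0.1, -0.5, -0.2]
opening: 0.0575
gripper_force: 0.0
```

apply_moves(targets=[[[0.25,0.25,0,0,1],[0.5,0.5,0,0,1],[0.75,0.75,0,0,1],[1,1,0,0,1],[1,1,0,0,1]]])

```text
time: 1.1
tool_pos: [0.3944, -0.3867, 0.2354]
tcp_rot: [0.993, 0.121, 0.002, -0.002]
force: [0.2, 0.5, -0.4]
opening: 0.0173
gripper_force: 0.0
```

apply_moves(targets=[[[0.2,0.25,0,0,1],[0.4,0.5,0,0,1],[0.5,0.75,0,0,1],[0.65,1,0,0,1],[0.65,1,0,0,1]]])

```text
time: 1.6
tool_pos: [0.4693, -0.2679, 0.2354]
tcp_rot: [0.993, 0.119, 0.001, -0.002]
force: [-0.4, 0.3, 0.7]
opening: 0.0004
gripper_force: 0.0
```

apply_moves(targets=[[[0,0.25,0,0,1],[0,0.5,0,0,1],[0,0.75,0,0,1],[0,1,0,0,1],[0,1,0,0,1],[0,1,0,0,1]]])

```text
time: 2.2
tool_pos: [0.4663, -0.1542, 0.2356]
tcp_rot: [0.993, 0.115, -0.0, 0.001]
force: [-0.4, -0.3, -0.0]
opening: 0.0009
gripper_force: 0.0
```

apply_moves(targets=[[[0,0.25,0,0,1],[0,0.5,0,0,1],[0,0.75,0,0,1],[0,0.92,0,0,1],[0,0.92,-0.25,0,1],[0,0.92,-0.5,0,1],[0,0.92,-0.75,0,1],[0,0.92,-1,0,1],[0,0.92,-1,0,1],[0,0.92,-1,0,1]]])

```text
time: 3.2
tool_pos: [0.467, -0.0442, 0.1157]
tcp_rot: [0.994, 0.114, -0.0, 0.0]
force: [-0.1, -0.3, 0.3]
opening: 0.0002
gripper_force: 0.0
```

Run:
```python
from station import optics
import cv2
p,_=optics.grab_frame("side");cv2.imwrite("pics/s1.png",cv2.resize(p[200:400,180:440,::-1],None,fx=3,fy=3,interpolation=cv2.INTER_CUBIC))
```

```text
(no output)
```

View pics/s1.png

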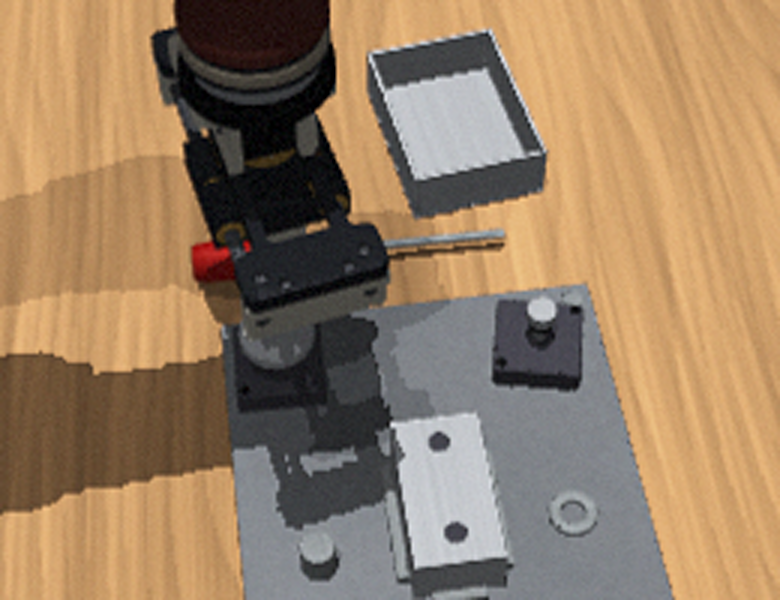

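The side view shows the gripper bar, with its lower edge at about crop (315,310), just above the round head. Its wide face along x needs checking in depth.

Run:
```python
from station import optics
import numpy as np
S=optics.camera_info("side");_,d=optics.grab_frame("side")
v,u=np.mgrid[250:330,230:340];z=d[v,u]
K=S["camera_matrix"]
C=np.stack([(u-K[0,2])/K[0,0]*z,(v-K[1,2])/K[1,1]*z,z],-1)
W=(C-S["t"])@S["R"]
q=K@(S["R"]@[.467,-.044,.0987]+S["t"]);print("tip px",q[:2]/q[2])
for a in np.arange(.07,.2,.01):
    m=(W[...,2]>a)&(W[...,2]<a+.01)&(z>0)&(abs(W[...,1]+.044)<.12)
    if m.sum()>3: print(round(a,2),m.sum(),W[m].min(0).round(3),W[m].max(0).round(3))
```

```text
tip px [271.39640627 296.58915138]
0.18 186 [ 0.427 -0.137  0.181] [ 0.52  -0.026  0.19 ]
0.19 316 [ 0.426 -0.137  0.19 ] [ 0.52  -0.024  0.2  ]
```

That part is the gripper body, at least 0.18 high and well clear, with the fingers hidden behind it. Pressing the round stop now.

apply_moves(targets=[[[0,0,-0.1,0,1],[0,0,-0.2,0,1],[0,0,-0.27,0,1],[0,0,-0.3,0,1],[0,0,-0.33,0,1],[0,0,-0.36,0,1],[0,0,-0.39,0,1],[0,0,-0.41,0,1],[0,0,-0.41,0,1]]])

```text
time: 4.2
tool_pos: [0.4673, -0.0425, 0.0664]
tcp_rot: [0.993, 0.115, 0.001, 0.0]
force: [0.9, 0.4, 2.2]
opening: 0.0005
gripper_force: 1.0
```

apply_moves(targets=[[[0,0,-0.01,0,1],[0,0,-0.02,0,1],[0,0,-0.03,0,1],[0,0,-0.03,0,1]]])

```text
time: 4.6
tool_pos: [0.4673, -0.0425, 0.0629]
tcp_rot: [0.993, 0.115, 0.001, 0.0]
force: [1.2, -1.0, 3.0]
opening: 0.0006
gripper_force: 1.3
```

apply_moves(targets=[[[0,0,-0.005,0,1],[0,0,-0.01,0,1],[0,0,-0.01,0,1]]])

```text
time: 4.9
tool_pos: [0.4672, -0.0425, 0.0618]
tcp_rot: [0.993, 0.115, 0.001, 0.0]
force: [1.5, -1.8, 5.8]
opening: 0.0002
gripper_force: 2.3
```

Force rises past 0.063, so the ring is seated. I'll press 1 mm more for certainty, then lift.

apply_moves(targets=[[[0,0,-0.005,0,1],[0,0,-0.008,0,1],[0,0,-0.008,0,1]]])

```text
time: 5.2
tool_pos: [0.4672, -0.0425, 0.061]
tcp_rot: [0.993, 0.115, 0.001, 0.0]
force: [1.4, -1.0, 6.2]
opening: 0.0004
gripper_force: 3.1
```

apply_moves(targets=[[[0,0,0.02,0,1],[0,0,0.05,0,1],[0,0,0.15,0,1],[0,0,0.35,0,1],[0,-0.25,0.5,0,1],[0.03,-0.5,0.5,0,1],[0.06,-0.75,0.5,0,1],[0.1,-1,0.5,0,1],[0.1,-1,0.5,0,1]]])

```text
time: 6.1
tool_pos: [0.4772, -0.1668, 0.12]
tcp_rot: [0.994, 0.111, -0.001, 0.001]
force: [-0.8, 0.8, -0.6]
opening: 0.0001
gripper_force: 0.0
```

apply_moves(targets=[[[0.02,-0.25,0,0,1],[0.02,-0.5,0,0,1],[0.02,-0.75,0,0,1],[0.02,-0.75,0,0,1],[0.02,-0.75,-0.15,0,1],[0.02,-0.75,-0.25,0,1],[0.02,-0.75,-0.32,0,1],[0.02,-0.75,-0.32,0,1]]])

```text
time: 6.9
tool_pos: [0.4801, -0.2505, 0.0808]
tcp_rot: [0.993, 0.116, -0.002, -0.001]
force: [-0.1, 0.3, 0.2]
opening: 0.0002
gripper_force: 0.0
```

apply_moves(targets=[[[0,-0.03,0,0,1],[0,-0.03,-0.03,0,1],[0,-0.03,-0.06,0,1],[0,-0.03,-0.09,0,1],[0,-0.03,-0.115,0,1],[0,-0.03,-0.135,0,1],[0,-0.03,-0.135,0,1]]])

```text
time: 7.6
tool_pos: [0.4816, -0.2564, 0.066]
tcp_rot: [0.993, 0.115, 0.001, 0.0]
force: [0.0, -1.2, 2.5]
opening: 0.0004
gripper_force: 1.0
```

apply_moves(targets=[[[0,0,-0.01,0,1],[0,0,-0.02,0,1],[0,0,-0.02,0,1]]])

```text
time: 7.9
tool_pos: [0.4814, -0.2562, 0.0637]
tcp_rot: [0.993, 0.115, 0.0, 0.0]
force: [1.1, -0.8, 2.9]
opening: 0.0005
gripper_force: 1.2
```

apply_moves(targets=[[[0,0,-0.01,0,1],[0,0,-0.02,0,1],[0,0,-0.022,0,1],[0,0,-0.022,0,1]]])

```text
time: 8.3
tool_pos: [0.4814, -0.2562, 0.0614]
tcp_rot: [0.993, 0.115, 0.0, 0.0]
force: [0.1, -2.1, 5.3]
opening: 0.0006
gripper_force: 2.8
```

Square is seated: 5.3 N at 0.0614. Lifting and crossing to slim.

apply_moves(targets=[[[0,0,0.02,0,1],[0,0,0.05,0,1],[0,0,0.15,0,1],[0,0,0.35,0,1],[0,0,0.5,0,1],[0.15,0.25,0.5,0,1],[0.3,0.5,0.5,0,1],[0.45,0.75,0.5,0,1],[0.58,0.88,0.5,0,1],[0.58,0.88,0.5,0,1]]])

```text
time: 9.3
tool_pos: [0.5525, -0.1453, 0.1214]
tcp_rot: [0.993, 0.119, 0.001, -0.002]
force: [-0.1, 0.1, 0.5]
opening: 0.0007
gripper_force: 0.0
```

apply_moves(targets=[[[0.15,0.25,0,0,1],[0.3,0.5,0,0,1],[0.45,0.75,0,0,1],[0.58,0.88,0,0,1],[0.58,0.88,0,0,1],[0.58,0.88,-0.15,0,1],[0.58,0.88,-0.25,0,1],[0.58,0.88,-0.32,0,1],[0.58,0.88,-0.32,0,1]]])

```text
time: 10.2
tool_pos: [0.6185, -0.0462, 0.0811]
tcp_rot: [0.993, 0.114, -0.002, 0.0]
force: [-1.0, 0.5, 0.3]
opening: 0.0005
gripper_force: 0.0
```

Within about 2 mm of the slim centre; correcting slightly and pressing.

apply_moves(targets=[[[0.01,0.01,0,0,1],[0.01,0.01,0,0,1],[0.01,0.01,-0.03,0,1],[0.01,0.01,-0.06,0,1],[0.01,0.01,-0.09,0,1],[0.01,0.01,-0.115,0,1],[0.01,0.01,-0.135,0,1],[0.01,0.01,-0.135,0,1]]])

```text
time: 11.0
tool_pos: [0.622, -0.0435, 0.0663]
tcp_rot: [0.993, 0.115, 0.001, 0.0]
force: [1.8, 0.1, 2.4]
opening: 0.0002
gripper_force: 1.0
```

apply_moves(targets=[[[0,0,-0.01,0,1],[0,0,-0.02,0,1],[0,0,-0.02,0,1]]])

```text
time: 11.3
tool_pos: [0.622, -0.0435, 0.0641]
tcp_rot: [0.993, 0.115, 0.001, 0.0]
force: [1.5, -0.1, 2.4]
opening: 0.0007
gripper_force: 1.1
```

apply_moves(targets=[[[0,0,-0.01,0,1],[0,0,-0.016,0,1],[0,0,-0.016,0,1]]])

```text
time: 11.6
tool_pos: [0.622, -0.0435, 0.0624]
tcp_rot: [0.993, 0.115, 0.001, 0.0]
force: [1.0, 0.6, 4.0]
opening: 0.0005
gripper_force: 1.9
```

apply_moves(targets=[[[0,0,-0.005,0,1],[0,0,-0.01,0,1],[0,0,-0.01,0,1]]])

```text
time: 11.9
tool_pos: [0.6219, -0.0435, 0.0614]
tcp_rot: [0.993, 0.115, 0.001, 0.0]
force: [0.7, 0.8, 5.6]
opening: 0.0009
gripper_force: 2.9
```

apply_moves(targets=[[[0,0,0.02,0,1],[0,0,0.05,0,1],[0,0,0.15,0,1],[0,0,0.35,0,1],[0,0,0.65,0,1],[0,0,1,0,1],[0,0,1,0,1]]])

```text
time: 12.6
tool_pos: [0.6247, -0.0437, 0.1875]
tcp_rot: [0.993, 0.115, 0.006, 0.001]
force: [1.9, 1.1, 0.2]
opening: 0.0009
gripper_force: 0.0
```

apply_moves(targets=[[[0.25,0.25,0.25,0,1],[0.4,0.5,0.5,0,1],[0.5,0.75,0.5,0,1],[0.5,1,0.5,0,1],[0.5,1,0.5,0,1],[0.5,1,0.5,0,1]]])

```text
time: 13.2
tool_pos: [0.6805, 0.077, 0.2401]
tcp_rot: [0.993, 0.116, -0.001, 0.0]
force: [-0.5, -0.4, 0.1]
opening: 0.0004
gripper_force: 0.0
```

Run:
```python
from station import optics
import numpy as np,cv2
H={"round":(.466,-.0435),"square":(.4795,-.255),"slim":(.621,-.045),"bar":(.6255,-.258)}
for n in("top","side"):
    c=optics.camera_info(n);p,d=optics.grab_frame(n);K=c["camera_matrix"];d0=np.load(n+"0.npy")
    if n=="side":cv2.imwrite("pics/s2.png",cv2.resize(p[220:475,200:460,::-1],None,fx=2.3,fy=2.3,interpolation=cv2.INTER_CUBIC))
    for k,(x,y) in H.items():
        q=K@(c["R"]@[x,y,.06 if k=="bar" else .046]+c["t"]);u=q[:2]/q[2];i,j=np.round(u).astype(int)
        z=np.median(d[j-1:j+2,i-1:i+2]);print(n,k,u.round(1),(c["R"].T@(np.linalg.inv(K)@[*u,1]*z-c["t"])).round(4))
```

```text
top round [387.9 292.6] [0.3959 0.0295 0.7011]
top square [489.5 278.3] [ 0.4794 -0.2548  0.0468]
top slim [381.5 219.3] [0.4773 0.0252 0.6694]
top bar [483.5 208. ] [ 0.6261 -0.2587  0.0576]
side round [272.3 314.4] [ 0.466  -0.0428  0.045 ]
side square [290.8 430.1] [ 0.4795 -0.2545  0.0449]
side slim [359.8 306.9] [ 0.6212 -0.0443  0.0451]
side bar [388.  417.1] [ 0.626  -0.257   0.0576]
```

View pics/s2.png

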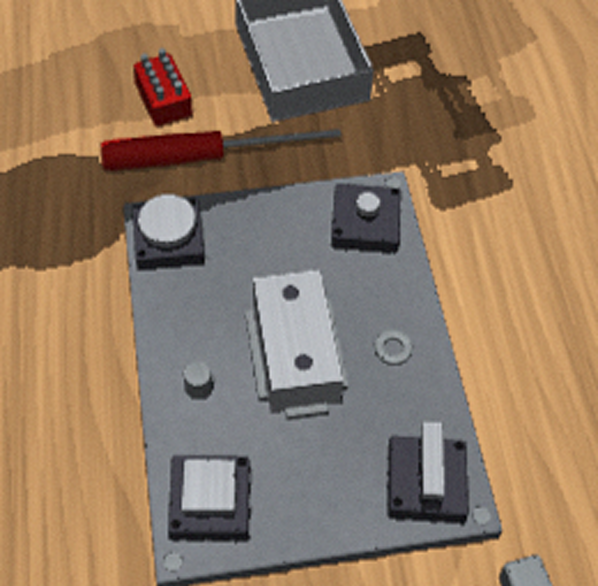

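The three heads, round (167,220), square (209,485) and slim (368,205), now sit at about 45–46 mm. The bar (432,460) still stands at 58 mm, and the blank, washer and socket look undisturbed.

```bash
python3 -c "
from station import sign_off
print(sign_off())"
```

```text
the job is handed in; nothing more can be done
None
```

The round, square and slim stops are pressed fully down in that order (heads measured at about 45–46 mm), the bar stop is still up, nothing else in the final view looks moved, and the job was handed in at about 13 s.

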